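# Seat the dosing wheel and drop a pigment stick into the catch pot

## Task

The dosing wheel of the pigment dispenser is riding up on its key: turn it on its spindle until its hub drops fully home over the key bar. Then stand the blue pigment stick in one of the wheel's two pockets, beside the drop hole, and let go; push the carriage with the catch pot fully in, and turn the wheel until that pocket sits over the drop hole and the stick has fallen into the pot. Leave the wheel seated with the pocket over the hole, and leave the yellow and red sticks, the ink jar and the squeegee alone.

Things in the scene. Friction and masses are not known exactly. Their poses are not given: they have to be found in the camera images.
- dispenser: Fixed grey square plate, 240 x 240 mm, 10 mm thick, its top 130 mm above the table on four thin posts (at +-108 mm). Origin on the table under the spindle axis, which is vertical through the plate's centre; z up; its -x side, with drop hole and carriage, faces the robot.
- drop_hole (a point): Centre of the round drop hole (52 mm across) at the plate's upper face, 76 mm from the spindle axis towards the dispenser's -x.
- key (a point): On the spindle axis, at the top of the key bar, 17 mm above the plate. The red key bar, 88 mm long, 10 mm wide, 15 mm high, lies along this point's y axis, passes through the steel spindle and turns with it; its red ends show on both sides below the hub. The spindle's round nose, 25 mm across, rises 29 mm above the bar.
- spindle (a joint): Angle of the spindle and key bar, rad, counterclockwise from above; 0 has the key bar along the dispenser's y. It turns either way (about 3 rad) with a steady drag of about 0.2 N m, so it stays put while the raised wheel is turned on it without hard pressing; with the wheel home, both turn together (play about 0.08 rad each way).
- wheel_grip (a point): On the dosing wheel's axis (z up), in the black grip bar on its hub: 60 mm long along this point's x, 24 mm wide along y, reaching from 24 mm below this point (hub's top) to 16 mm above. About 80 mm above key at the start; 65 mm when the wheel is home. The wheel is loose, about 0.6 kg, 224 mm across its thin rim, with a pocket at each end of its x axis.
- hub_bottom (a point): Centre of the underside of the wheel's round hub, 80 mm below wheel_grip, same axes; hub 68 mm across, 56 mm high. Two notches 15 mm wide along the wheel's y axis, black marks on the hub over them. At the start it rests on top of the key bar; lined up within about 0.08 rad, either way round, it drops 15 mm by its own weight if not held.
- pocket_a (a point): Centre of the lower edge of the wheel's pocket on its +x side: an upright blue tube, open above and below, 46 mm inside, 54 mm outside, 34 mm high, 76 mm from the wheel's axis. With the wheel home its lower edge is 2 mm above the plate, so that a stick in it stands on the plate and is carried along by the tube.
- pocket_b (a point): The same for the identical pocket on the wheel's -x side.
- blue_stick_center (a point): Centre of the blue pigment stick, an upright solid cylinder 36 mm across and 90 mm long, about 0.12 kg, standing on the stock board.
- yellow_stick_center (a point): Centre of the yellow stick, same size, on the same board; leave alone.
- red_stick_center (a point): Centre of the red stick, same size, on the same board; leave alone.
- rack: Fixed wooden stock board, 260 x 75 mm, 10 mm thick, long along its x; the three sticks stand on it in a row, 85 mm apart, in any order. Origin under its centre.
- carriage (a joint): How far the carriage with the catch pot is pulled out from under the plate, m: 0 is fully in (a hard stop, the pot then under the drop hole), 0.055 fully out. It slides straight along the dispenser's x with about 2 N of friction, and stays where it is left.
- push_post (a point): Middle of the top of the green upright post on the carriage's robot-side end: 16 mm thick along the dispenser's x, 34 mm wide, its top 107 mm above the table, its foot at 2 mm. Pushed towards the dispenser's +x it moves the carriage in. Fully in, this point is 155 mm from the spindle axis (35 mm outside the plate's edge).
- pot_floor (a point): Centre of the inner floor of the white catch pot on the carriage, 12 mm above the table; the pot is 68 mm wide inside and 92 mm deep, its rim 16 mm below the plate's underside.
- ink_jar_mid (a point): Middle of a green ink jar with a yellow cap, 76 mm across, 95 mm high; leave alone.
- squeegee_mid (a point): Middle of a squeegee, 200 mm long, 26 mm wide, 68 mm high, wooden with a green blade; leave alone.
Mind the look-alikes: they are no part of the job. Of the things that look like the part that bears blue_stick_center, the smaller one is meant.

How it is judged:
On the way, in this order (a step that is already met when the one before it is completed fails the run):
1. the wheel's hub has dropped home over the key bar (z of wheel_grip in the frame of key below 0.07 m and horizontal distance between wheel_grip and key below 0.008 m and angle between the y axis of wheel_grip and the y axis of key, either way round below 0.17 rad and angle between wheel_grip's own z axis and vertical below 0.08 rad), for 0.2 s.
2. the blue stick stands released in a pocket of the seated wheel, on the plate beside the drop hole (all of step 1 and (horizontal distance between blue_stick_center and pocket_a below 0.014 m or horizontal distance between blue_stick_center and pocket_b below 0.014 m) and z of blue_stick_center in the frame of drop_hole between 0.038 and 0.052 m and horizontal distance between blue_stick_center and drop_hole above 0.02 m and contact force between the fingers and blue_stick below 0.1 N), for 0.2 s.
At the end, for the whole second after the job is handed in: Wheel home over the key bar (within 5 mm in height, 8 mm of the axis, 0.17 rad of the bar, tilt under 0.08 rad), a pocket within 20 mm of the drop hole, blue stick lying or standing in the pot (slight rocking allowed), carriage in to within 8 mm, wheel still (all of step 1 and horizontal distance between any of pocket_a, pocket_b and drop_hole below 0.02 m and horizontal distance between blue_stick_center and pot_floor below 0.03 m and z of blue_stick_center in the frame of pot_floor between 0.01 and 0.065 m and value of joint carriage below 0.008 m and linear speed of blue_stick below 0.15 m/s and linear speed of wheel below 0.02 m/s); the robot touches nothing.
It fails at once if the yellow stick was moved by more than 30 mm (distance of yellow_stick_center from where it was at the start of the episode above 0.03 m).
It fails at once if the red stick was moved by more than 30 mm (distance of red_stick_center from where it was at the start of the episode above 0.03 m).
It fails at once if the ink jar was moved by more than 30 mm (distance of ink_jar_mid from where it was at the start of the episode above 0.03 m).
It fails at once if the squeegee was moved by more than 30 mm (distance of squeegee_mid from where it was at the start of the episode above 0.03 m).
It also fails if it takes over 72 s, if anything falls off the work surface, if the arm or the gripper's body presses on something with over 40 N, if the wrist force passes 120 N, or if a joint passes its speed limit or range.

## Robot

A 6-joint arm with a two-finger parallel gripper is mounted at the origin on the work surface. World frame = base frame: x ahead of the robot, y to its left, z up, the work surface at z = 0. Lengths are in m, angles in rad, forces in N, time in s.
With the tool pointing down it reaches from about 0.35 to 0.85 m from the base axis. Payload 8.1 kg.
Tool frame: the origin (TCP) lies at the very end of the fingers, on their centre line; the grasp point (between the pads) lies 19 mm behind it; z points along the fingers, y is the direction in which the jaws open and shut (so a half turn about z gives the same grasp; the last joint's range is limited). The gripper opens to 85 mm and grips with 20 to 120 N. Pads are 22 mm wide; open, the fingers measure 114 mm over their backs; the gripper's body (76 mm by 85 mm) begins 54 mm behind the grasp point. The pads swing forward as they close: fully open they stand 13 mm farther back than shut.
Start: joints at [1.017, 0.13, 1.488, -0, 1.523, -0.085], TCP at [0.271, 0.535, 0.231] pointing down, gripper open.
Joint ranges: [-2.96, 2.96], [-0.89, 2.26], [0.02, 2.5], [-1.34, 4.48], [0, 2.73], [-2.66, 2.66]. Speed limits (rad/s): [2.39, 2.39, 2.79, 3.14, 3.14, 3.14].

## Interface

Orientations are given as [roll, pitch, yaw] about the fixed x, y, z axes, in that order (R = Rz(yaw) Ry(pitch) Rx(roll)).
In Python, from plant import telemetry, imaging, finish_job gives the robot as it stands.
- The arm moves only by the shell command python3 -m crank 'ROWS' [OPENING] [FORCE]. ROWS is a JSON object of lists of equal length, an entry for each row: "linear": the shift along the tool's x, y, z in cm, a list of three; "roll": the turn about the tool's z in rad. A call has 1 to 20 rows; each row is the pose to reach, as a shift and turn from the pose commanded when the call began, along the tool's axes at that moment; what a row does not reach only later rows make up. A row lasts 1/8 s, in which the tool goes at most 62.5 mm and 10.7 degrees, less where a joint would pass 70% of its speed; a pose out of reach is approached as far as the arm can. A call with a gripper value outside its range is refused whole. OPENING is the gripper command: -1 is shut, 1 is fully open, values between are in proportion, set as the call begins (- or left out, the last holds). The fingers move at their own pace and stop on an object; FORCE is the grip in N (left out, the last holds). Time passes only in rows, so rows that repeat a pose let the fingers close. It gives the time, the measured TCP pose, the force and the opening at its end, in the units of the state.
- telemetry.sense(): the state, without advancing time (a new reading comes with each control period).
- imaging.capture(name): name is "side" or "top"; returns a dict with "pixels" (384x512x3 uint8, red, green, blue), "z_map" (384x512 float32, m along the optical axis (not along the pixel's ray), 0 where there is no reading), "fx", "fy", "cx", "cy" (pixels), "D" ([k1, k2, p1, p2, k3] as OpenCV has them; the pictures are not rectified), "position" and "rotation" of the camera in the world. Camera axes: x right, y down, z forward; pixel columns grow to the right and rows downward; lengths in m; the calibration is good to about 2 mm. A picture is of the moment at which its call begins.
- finish_job(): hands the job in, once; it reports no verdict.
The state is a dict: "time_s": time; "joint_positions": joint angles; "qvel": joint speeds; "effort": joint torques, N m; "tool_pos": TCP position; "eef_rot": TCP orientation; "contact_force": force on the tool from outside, world axes, zero at the start; "ft_torque": the same for the moment, N m; "gripper_width": finger opening in m.
Only numpy, scipy, OpenCV 4.12 (cv2) and the standard library are available. Lean on these libraries where they do the work, as an engineer would, in place of code of your own. Each camera call takes 0.05 s, during which the arm holds its last target.

## Working session

There is one attempt and no reset: what is moved stays moved. The work goes in short steps, Python scripts to look and compute and a shell command to move; the robot and the scene stay as the last step left them, time stands still between calls to the robot, and variables do not carry over. Pictures are saved under pics/ and viewed, and the job is handed in when it is done.

```bash
ls; mkdir -p pics; python3 - <<'E'
from plant import telemetry, imaging
import cv2,numpy as np
print(telemetry.sense())
for n in ("side","top"):
    d=imaging.capture(n)
    cv2.imwrite(f"pics/{n}0.png",d["pixels"][:,:,::-1])
    np.savez(f"{n}0.npz",**{k:np.array(v) for k,v in d.items()})
    print(n,d["fx"],d["fy"],d["cx"],d["cy"],d["D"],d["position"],np.array(d["rotation"]).round(4).tolist())
E
```

```text
pics
{'time_s': 0.0, 'joint_positions': array([ 1.01661638e+00,  1.31170920e-01,  1.48931280e+00, -1.44375390e-06,
        1.52299160e+00, -8.54087068e-02]), 'qvel': array([-0.00152368,  0.00090235,  0.00098011, -0.00060481,  0.00030038,
       -0.00112067]), 'effort': array([-2.51563026e-03, -5.69383264e+01, -5.00552559e+01, -4.25537492e-04,
        1.47849019e-02, -3.02324872e-05]), 'tool_pos': array([0.27076248, 0.5348021 , 0.2302202 ]), 'eef_rot': array([-3.13971673e+00, -1.59163485e-04,  2.67282134e+00]), 'contact_force': array([-0.02389172,  1.20599284,  0.28567123]), 'ft_torque': array([0.02850615, 0.01461058, 0.02774699]), 'gripper_width': 0.08556812763808293}
side 393.3466269802061 393.3466269802061 251.4608873873543 191.27460547728307 [0.00445928 0.         0.         0.         0.        ] [ 0.44931065 -1.01414175  0.90295925] [-2.2064, 0.0143, -0.1278]
top 486.3677356231376 486.3677356231376 254.2865494718268 186.65250429680256 [-0.20066526  0.          0.          0.          0.        ] [ 0.32651385 -0.00634264  1.76117366] [-2.9808, -0.0044, -1.5989]
```

View pics/side0.png

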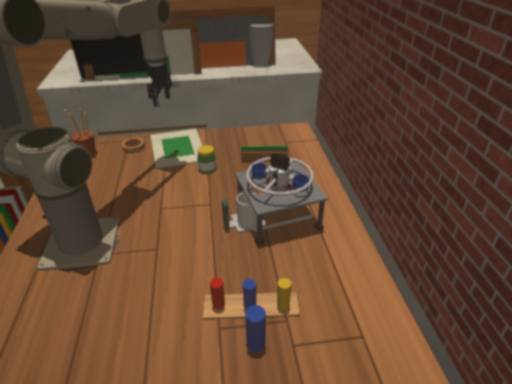

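View pics/top0.png

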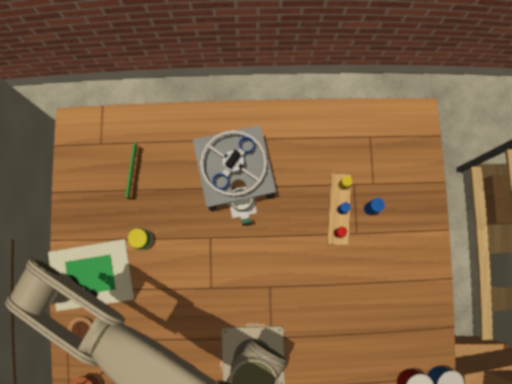

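Side picture: dispenser at ~(280,185), board with red (217,293), blue (249,292) and yellow (284,295) sticks, plus a larger blue cylinder (256,328) standing off the board. Top picture: dispenser (235,165), board (341,208) and big blue (374,206). Blue candidates are the one on the board (249,292 side / 344,208 top) and the larger one beside it. The smaller one, on the board, fits the description. I'll confirm it in a crop.

```bash
cat > h.py <<'E'
import numpy as np,cv2
from scipy.spatial.transform import Rotation as R
def load(n,tag):
    d=dict(np.load(f"{n}{tag}.npz")); return d
def grab(n,tag):
    from plant import imaging
    d=imaging.capture(n); cv2.imwrite(f"pics/{n}{tag}.png",d["pixels"][:,:,::-1])
    d={k:np.array(v) for k,v in d.items()}; np.savez(f"{n}{tag}.npz",**d); return d
def Rm(d):
    r=d["rotation"]; return r if r.shape==(3,3) else R.from_euler('xyz',r).as_matrix()
def K(d): return np.array([[d["fx"],0,d["cx"]],[0,d["fy"],d["cy"]],[0,0,1.]],float)
def ray(d,uv):
    p=cv2.undistortPoints(np.array(uv,float).reshape(-1,1,2),K(d),d["D"]).reshape(-1,2)
    return np.c_[p,np.ones(len(p))]@Rm(d).T
def onz(d,uv,z):
    r=ray(d,uv); c=d["position"]; return c+r*((z-c[2])/r[:,2])[:,None]
def depthpts(d,uv):
    uv=np.array(uv); z=d["z_map"][uv[:,1],uv[:,0]]; return d["position"]+ray(d,uv)*z[:,None]
def proj(d,P):
    m=Rm(d); rv,_=cv2.Rodrigues(m.T); return cv2.projectPoints(np.array(P,float).reshape(-1,1,3),rv,-m.T@d["position"],K(d),d["D"])[0].reshape(-1,2)
def crop(d,x0,y0,x1,y1,s,fn):
    im=d["pixels"][y0:y1,x0:x1,::-1]; cv2.imwrite(fn,cv2.resize(im,None,fx=s,fy=s,interpolation=cv2.INTER_CUBIC))
E
python3 - <<'E'
from h import *
s=load("side",0);t=load("top",0)
crop(s,195,265,315,365,6,"pics/c1.png")
crop(t,185,115,285,235,5,"pics/c2.png")
crop(s,215,140,335,240,6,"pics/c3.png")
for n,d,(x0,y0,x1,y1) in (("side",s,(195,265,315,365)),("top",t,(320,165,395,250))):
    hsv=cv2.cvtColor(d["pixels"],cv2.COLOR_RGB2HSV)
    for c,m in (("blue",cv2.inRange(hsv,(105,120,40),(130,255,255))),("yel",cv2.inRange(hsv,(22,150,80),(35,255,255))),("red",cv2.inRange(hsv,(0,190,60),(5,255,255))|cv2.inRange(hsv,(172,180,60),(180,255,255)))):
        mm=np.zeros_like(m);mm[y0:y1,x0:x1]=m[y0:y1,x0:x1]
        k,l,st,ce=cv2.connectedComponentsWithStats(mm)
        for i in range(1,k):
            if st[i,4]>15: print(n,c,st[i],ce[i].round(1))
# pts heights
for uv in ([344,208],[345,182],[341,231],[374,206],[341,195],[235,160],[247,145],[247,222],[243,210]):
    print(uv,depthpts(t,[uv]).round(3))
E
```

```text
side blue [244 280  11   9  84] [248.9 284.1]
side blue [247 305  18  17 243] [254.7 313.5]
side yel [278 279  12  12 103] [283.8 284. ]
side red [210 278  13  12 117] [216.2 283.6]
top blue [365 199  19  15 196] [374.4 206. ]
top blue [339 203  11  10  77] [344.  207.7]
top yel [340 176  12  12 111] [345.5 181.7]
top red [335 228  11   9  76] [340.3 231.8]
[344, 208] [[ 0.512 -0.33   0.101]]
[345, 182] [[ 0.603 -0.338  0.103]]
[341, 231] [[ 0.433 -0.314  0.104]]
[374, 206] [[ 0.513 -0.43   0.126]]
[341, 195] [[ 0.572 -0.34   0.003]]
[235, 160] [[0.66  0.039 0.246]]
[247, 145] [[0.737 0.    0.128]]
[247, 222] [[0.473 0.007 0.111]]
[243, 210] [[0.521 0.021 0.047]]
```

View pics/c1.png

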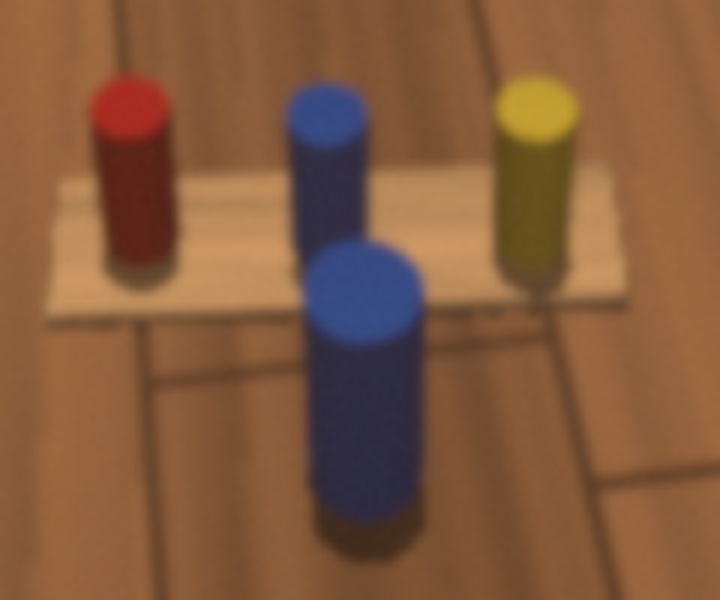

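View pics/c2.png

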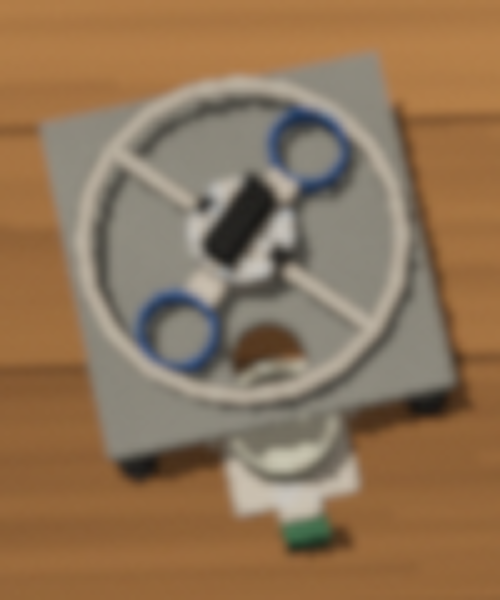

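View pics/c3.png

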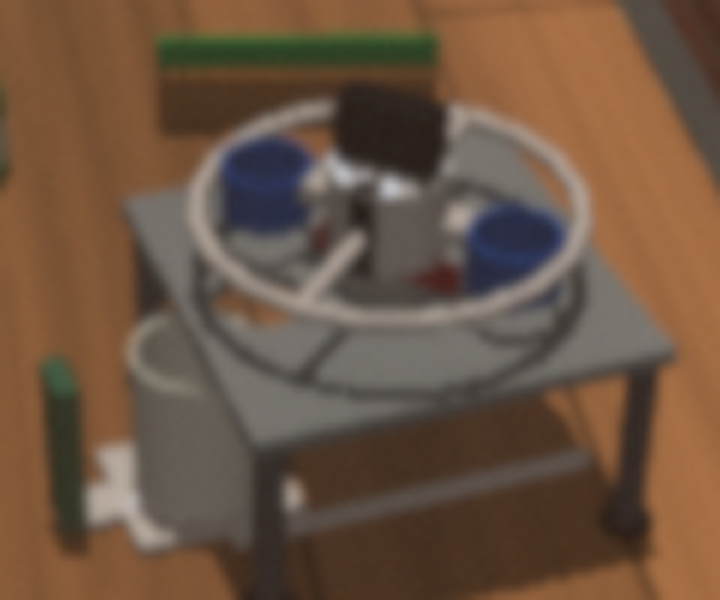

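```bash
python3 - <<'E'
from h import *
s=load("side",0);t=load("top",0)
# plate corners in top crop (scale5, offset 185,115)
cc=np.array([[40,125],[380,52],[458,388],[108,458]])/5+[185,115]
P=onz(t,cc,0.13);print("plate",P.round(4).tolist(),P.mean(0).round(4))
sc=np.array([[128,205],[262,448],[672,355]])/6+[215,140]
print("plate side",onz(s,sc,0.13).round(4).tolist())
def comps(d,m,box,mn):
    x0,y0,x1,y1=box;mm=np.zeros_like(m);mm[y0:y1,x0:x1]=m[y0:y1,x0:x1]
    k,l,st,ce=cv2.connectedComponentsWithStats(mm)
    return [(st[i],ce[i],(l==i)) for i in range(1,k) if st[i,4]>=mn]
ht=cv2.cvtColor(t["pixels"],cv2.COLOR_RGB2HSV);hs=cv2.cvtColor(s["pixels"],cv2.COLOR_RGB2HSV)
# pockets top at z = hub_bottom(0.147)+? 
for st,ce,m in comps(t,cv2.inRange(ht,(100,100,40),(130,255,255)),(190,120,280,230),20): print("pocket",st,ce,onz(t,[ce],0.17).round(4))
for st,ce,m in comps(t,cv2.inRange(ht,(0,0,0),(180,255,75)),(215,140,255,180),8):
    c,wh,a=cv2.minAreaRect(np.argwhere(m)[:,::-1].astype(np.float32));print("dark top",st,ce,a,wh,onz(t,[ce],0.243).round(4), depthpts(t,[np.round(ce).astype(int)]))
for st,ce,m in comps(s,cv2.inRange(hs,(0,120,30),(8,255,255))|cv2.inRange(hs,(165,100,30),(180,255,255)),(225,140,330,215),3): print("red side",st,ce,onz(s,[ce],0.143).round(4))
for st,ce,m in comps(t,cv2.inRange(ht,(35,80,30),(90,255,255)),(215,200,270,240),3): print("post",st,ce,onz(t,[ce],0.107).round(4))
# rim ellipse via depth? 
print("sticks top z=.1", onz(t,[[344,207.7],[345.5,181.7],[340.3,231.8]],0.1).round(4).tolist())
print("sticks side", onz(s,[[248.9,284.1],[283.8,284],[216.2,283.6]],0.1).round(4).tolist())
crop(s,240,165,300,195,13,"pics/c4.png")
E
```

```text
plate [[0.7604, 0.1869, 0.13], [0.806, -0.0504, 0.13], [0.5683, -0.0961, 0.13], [0.5269, 0.1421, 0.13]] [0.6654 0.0456 0.13  ]
plate side [[0.5321, 0.1351, 0.13], [0.5783, -0.0963, 0.13], [0.8062, -0.0513, 0.13]]
dark top [226 150  14  18 126] [232.73809524 159.07936508] 34.99202346801758 (7.3730878829956055, 17.367717742919922) [[0.6636 0.0464 0.243 ]] [[0.66284504 0.04537054 0.24725115]]
dark top [240 165   5   3  12] [241.75 165.75] 90.0 (2.0, 4.0) [[0.641  0.0181 0.243 ]] [[0.65002597 0.01805085 0.19528016]]
dark top [215 176   5   4   8] [216.625 177.125] 53.13010025024414 (1.2000000476837158, 5.0) [[0.6064 0.0987 0.243 ]] [[0.62747106 0.10521999 0.13077533]]
red side [327 140   3   6   7] [328.         142.28571429] [[0.9056 0.284  0.143 ]]
red side [286 185   5   3  12] [288.16666667 186.08333333] [[0.6936 0.02   0.143 ]]
post [242 220   9   5  33] [246.24242424 221.66666667] [[0.4744 0.0096 0.107 ]]
sticks top z=.1 [[0.5133, -0.3298, 0.1], [0.6044, -0.3403, 0.1], [0.4303, -0.3125, 0.1]]
sticks side [[0.5181, -0.3361, 0.1], [0.6081, -0.3484, 0.1], [0.4337, -0.3225, 0.1]]
```

View pics/c4.png

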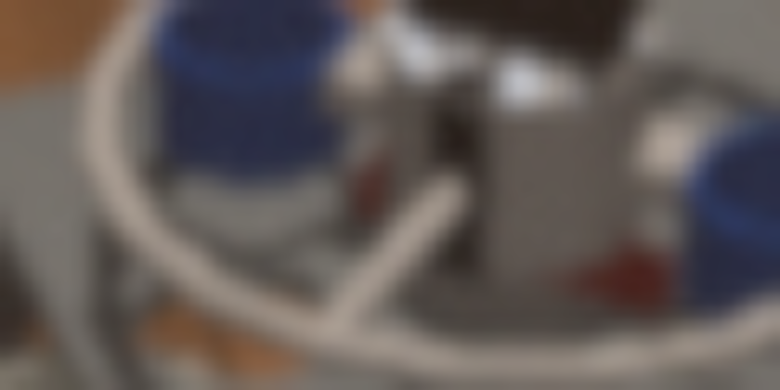

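Crop c1 confirms it: the small blue stick between red and yellow on the board is the same size as those two, and the off-board blue one is bigger. Crops c2–c4 show the raised wheel, with pockets at about (309,150) and (178,330) in c2. The red key ends show below the hub at side px ~(289,186) and ~(268.6,179.6). Next I'll work out the angles.

```bash
cat >> h.py <<'E'
def rel(yaw_deg,d):  # world delta (m) -> tool cm, tool pointing straight down
    a=np.radians(yaw_deg); x=np.array([np.cos(a),np.sin(a)]); y=np.array([np.sin(a),-np.cos(a)])
    return np.round([100*(x@d[:2]),100*(y@d[:2]),-100*d[2]],2)
def state():
    from plant import telemetry
    s=telemetry.sense(); print("t",round(s["time_s"],2),"tcp",s["tool_pos"].round(4),"rpy",np.degrees(s["eef_rot"]).round(2),"F",s["contact_force"].round(2),"w",round(s["gripper_width"],4),"q",s["joint_positions"].round(2)); return s
E
python3 - <<'E'
from h import *
s=load("side",0);t=load("top",0)
C=np.array([.665,.0458])
for z in (.135,.14,.147):
    for p in onz(s,[[289.2,186.2],[268.6,179.6]],z):
        d=p[:2]-C; print(z,np.degrees(np.arctan2(d[1],d[0])).round(1),np.hypot(*d).round(4))
ht=cv2.cvtColor(t["pixels"],cv2.COLOR_RGB2HSV)
m=cv2.inRange(ht,(100,90,30),(130,255,255));m[:120]=0;m[230:]=0;m[:,:190]=0;m[:,280:]=0
k,l,st,ce=cv2.connectedComponentsWithStats(m)
pk=[]
for i in range(1,k):
    if st[i,4]>5: print(st[i],ce[i])
for c in (np.array([[309,150],[178,330]])/5+[185,115],):
    P=onz(t,c,.185);print(P.round(4)); d=P[0]-P[1];print("pocket dir",np.degrees(np.arctan2(d[1],d[0])),np.hypot(*d[:2]),P.mean(0))
ys,xs=np.where(cv2.inRange(ht[150:170,222:242],(0,0,0),(180,255,75))); P=onz(t,np.c_[xs+222,ys+150],.243)[:,:2]
Q=P-P.mean(0);u=np.linalg.svd(Q)[2][0];print("bar",np.degrees(np.arctan2(u[1],u[0])),P.mean(0))
st=state(); print(rel(np.degrees(st["eef_rot"][2]),np.array([.665,.046,.285])-st["tool_pos"]))
E
```

```text
0.135 -25.1 0.038
0.135 130.2 0.0422
0.14 -34.9 0.04
0.14 138.6 0.038
0.147 -46.7 0.0445
0.147 153.4 0.0338
[239 137  14  10  27] [243.55555556 139.81481481]
[246 147   8   6  15] [249.53333333 150.26666667]
[213 174  11   6  19] [217.36842105 175.57894737]
[222 182   7   7  13] [225.15384615 185.84615385]
[[7.232e-01 5.000e-04 1.850e-01]
 [6.037e-01 8.980e-02 1.850e-01]]
pocket dir -36.78517696350142 0.14914304790042782 [0.66347163 0.04519223 0.185     ]
bar 149.96788356577318 [0.66251955 0.04524595]
t 0.1 tcp [0.2708 0.5349 0.2303] rpy [-1.7991e+02 -1.0000e-02  1.5314e+02] F [ 0.82 -0.28  0.11] w 0.0856 q [ 1.02  0.13  1.49 -0.    1.52 -0.09]
[-57.25 -25.8   -5.47]
```

```bash
python3 -m crank '{"linear":[[-2,-1,-5.5],[-6,-3,-5.5],[-11,-5.5,-5.5],[-16,-7.5,-5.5],[-21,-10,-5.5],[-26,-12,-5.5],[-31,-14.5,-5.5],[-36,-16.5,-5.5],[-41,-18.8,-5.5],[-46,-21,-5.5],[-51,-23.3,-5.5],[-55,-25,-5.5],[-57.2,-25.8,-5.5],[-57.2,-25.8,-5.5],[-57.2,-25.8,-5.5]],"roll":[0,0,0,0,0,0.05,0.1,0.15,0.175,0.175,0.175,0.175,0.175,0.175,0.175]}' 1 && python3 -c "
from h import *
s=state(); y=np.degrees(s['eef_rot'][2]); print(rel(y,np.array([.6645,.0455,.215])-s['tool_pos']))"
```

```text
time_s: 1.98
tool_pos: [0.6643, 0.0472, 0.2858]
eef_rot: [-3.141, -0.001, 2.498]
contact_force: [0.1, 0.1, 0.0]
gripper_width: 0.0854
t 1.98 tcp [0.6643 0.0472 0.2858] rpy [-1.7998e+02 -6.0000e-02  1.4312e+02] F [0.12 0.09 0.04] w 0.0854 q [-0.01  0.3   1.2   0.    1.65 -0.93]
[-0.12 -0.13  7.08]
```

```bash
python3 -m crank '{"linear":[[-0.1,-0.1,2],[-0.1,-0.1,4.5],[-0.1,-0.1,6.2],[-0.1,-0.1,7.2],[-0.1,-0.1,7.2]],"roll":[0,0,0,0,0]}' 1 && python3 -m crank '{"linear":[[0,0,0],[0,0,0],[0,0,0],[0,0,0],[0,0,0],[0,0,0]],"roll":[0,0,0,0,0,0]}' -0.36 20 && python3 -c "
from h import *
s=state(); d=grab('side',1); crop(d,215,120,335,220,6,'pics/c5.png')"
```

```text
time_s: 2.6
tool_pos: [0.6644, 0.0455, 0.2133]
eef_rot: [-3.141, -0.001, 2.498]
contact_force: [-0.8, 0.6, 0.6]
gripper_width: 0.0856
time_s: 3.35
tool_pos: [0.665, 0.0453, 0.2143]
eef_rot: [-3.142, -0.0, 2.498]
contact_force: [-0.6, 0.1, -0.7]
gripper_width: 0.0269
t 3.35 tcp [0.665  0.0453 0.2143] rpy [-180.     -0.    143.11] F [-0.58  0.09 -0.67] w 0.0269 q [-0.01  0.32  1.3   0.    1.52 -0.94]
```

View pics/c5.png

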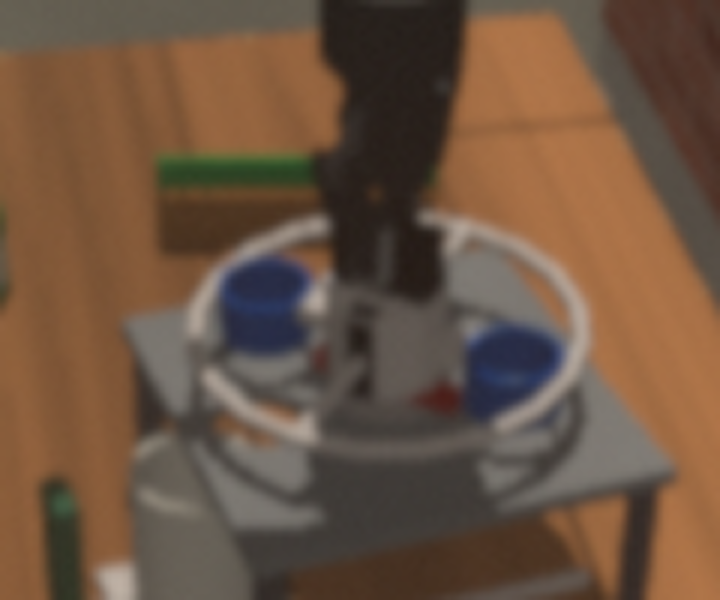

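The fingers straddle the black bar (c5 ~(385,250)), so I turn the wheel loosely, close to alignment.

```bash
python3 -m crank '{"linear":[[0,0,0],[0,0,0],[0,0,0],[0,0,0],[0,0,0],[0,0,0],[0,0,0],[0,0,0],[0,0,0],[0,0,0],[0,0,0],[0,0,0],[0,0,0],[0,0,0],[0,0,0],[0,0,0],[0,0,0],[0,0,0]],"roll":[0.1,0.2,0.3,0.4,0.5,0.6,0.7,0.8,0.9,1.0,1.1,1.2,1.3,1.4,1.45,1.5,1.55,1.55]}' && python3 -c "
from h import *
s=state(); d=grab('side',2); crop(d,215,120,335,220,6,'pics/c6.png')"
```

```text
time_s: 5.65
tool_pos: [0.6649, 0.0455, 0.2143]
eef_rot: [-3.141, -0.0, 0.948]
contact_force: [-0.9, 0.5, 0.9]
gripper_width: 0.0272
t 5.65 tcp [0.6649 0.0455 0.2143] rpy [-179.99   -0.     54.33] F [-0.9   0.53  0.88] w 0.0272 q [-0.01  0.32  1.3   0.    1.52  0.61]
```

View pics/c6.png

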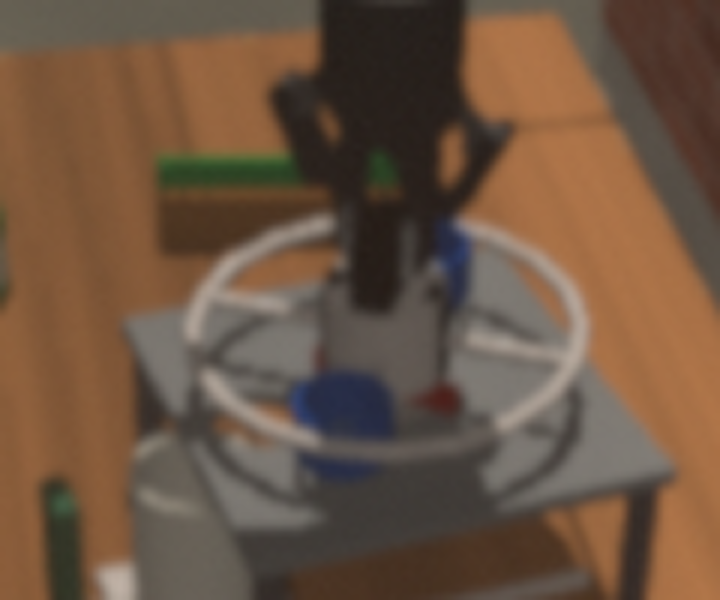

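The wheel is still raised and the key end hasn't moved (c6 ~(438,400)). I'll keep sweeping slowly.

```bash
python3 -m crank '{"linear":[[0,0,0],[0,0,0],[0,0,0],[0,0,0],[0,0,0],[0,0,0],[0,0,0],[0,0,0]],"roll":[0.03,0.06,0.09,0.12,0.15,0.18,0.18,0.18]}' && python3 -c "
from h import *
s=state(); d=grab('side',3); crop(d,215,120,335,220,6,'pics/c7.png')"
```

```text
time_s: 6.7
tool_pos: [0.6651, 0.0452, 0.2145]
eef_rot: [3.141, -0.0, 0.768]
contact_force: [-0.5, 0.4, 0.1]
gripper_width: 0.0275
t 6.7 tcp [0.6651 0.0452 0.2145] rpy [ 1.7999e+02 -1.0000e-02  4.4010e+01] F [-0.53  0.38  0.08] w 0.0275 q [-0.01  0.32  1.3  -0.    1.52  0.79]
```

View pics/c7.png

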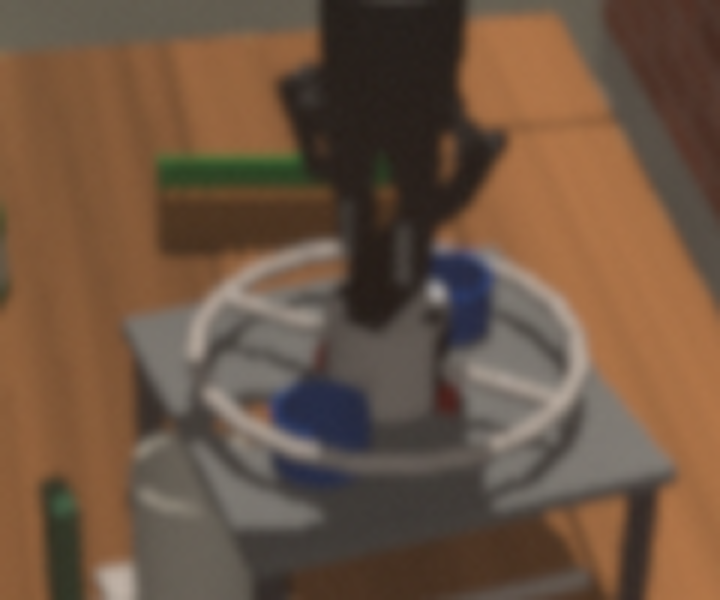

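The wheel appears to have dropped (the rim's back edge moved from y≈222 to 245 in the crop). I'll release, raise and check.

```bash
python3 -m crank '{"linear":[[0,0,0],[0,0,0],[0,0,0],[0,0,-2],[0,0,-5],[0,0,-8],[0,0,-8]],"roll":[0,0,0,0,0,0,0]}' 1 && python3 -c "
from h import *
s=state(); d=grab('side',4); crop(d,215,140,335,240,6,'pics/c8.png')
t=grab('top',4)
print(depthpts(d,[[278,166]]))"
```

```text
time_s: 7.62
tool_pos: [0.6668, 0.0453, 0.3001]
eef_rot: [3.136, -0.006, 0.768]
contact_force: [1.0, 0.3, 0.5]
gripper_width: 0.0854
t 7.62 tcp [0.6668 0.0453 0.3001] rpy [179.68  -0.33  44.  ] F [1.03 0.34 0.48] w 0.0854 q [-0.01  0.29  1.18 -0.    1.66  0.79]
[[0.65718163 0.0192066  0.22577118]]
```

View pics/c8.png

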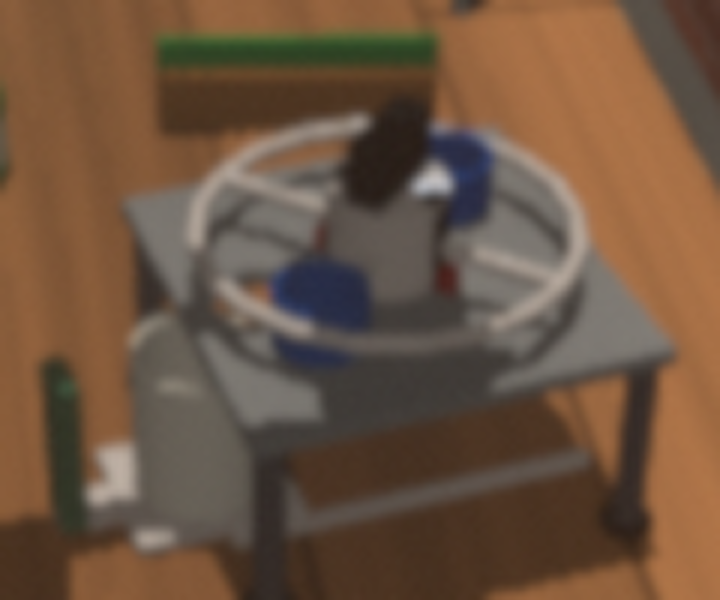

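```bash
python3 - <<'E'
from h import *
for tag in (0,4):
    d=load("side",tag)
    ys,xs=np.mgrid[140:215,230:330]; uv=np.c_[xs.ravel(),ys.ravel()]
    P=depthpts(d,uv); r=np.hypot(P[:,0]-.6645,P[:,1]-.0455); rgb=d["pixels"][uv[:,1],uv[:,0]].astype(int)
    m=(r>.105)&(r<.117)&(P[:,2]>.15)&(P[:,2]<.26)
    Q=P[m]; A=np.c_[Q[:,:2]-[.6645,.0455],np.ones(len(Q))]
    c=np.linalg.lstsq(A,Q[:,2],rcond=None)[0]; print(tag,m.sum(),c.round(4),"rms",np.std(Q[:,2]-A@c))
    m=(r<.03)&(P[:,2]>.2); print("bar zmax",np.percentile(P[m,2],[50,90,97]).round(4))
t=load("top",4);ht=cv2.cvtColor(t["pixels"],cv2.COLOR_RGB2HSV)
crop(t,185,115,285,235,5,"pics/c9.png")
E
```

```text
0 265 [ 0.005  -0.0003  0.1762] rms 0.0026004494211540417
bar zmax [0.2248 0.2436 0.2445]
4 257 [ 0.0044 -0.0013  0.1611] rms 0.002696178314590469
bar zmax [0.2237 0.2297 0.2307]
```

View pics/c9.png

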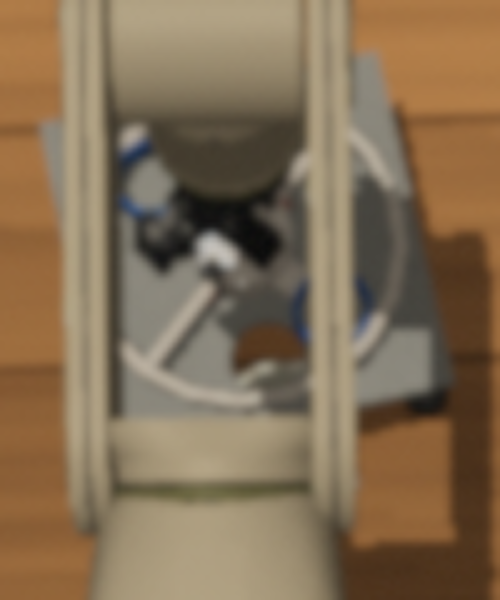

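The wheel dropped 15 mm and sits level (the rim plane went from 0.176 to 0.161 m with negligible tilt). Next I locate the stick and the pocket, and plan the approach.

```bash
python3 - <<'E'
from h import *
s=load("side",0);t=load("top",0)
def tri(a,b):
    r1=ray(s,[a])[0];r2=ray(t,[b])[0]
    A=np.c_[r1,-r2]; x=np.linalg.lstsq(A,t["position"]-s["position"],rcond=None)[0]
    p=s["position"]+r1*x[0];q=t["position"]+r2*x[1]; return ((p+q)/2).round(4),np.linalg.norm(p-q).round(4)
print(tri([248.9,284.1],[344,207.7]),tri([283.8,284],[345.5,181.7]),tri([216.2,283.6],[340.3,231.8]),tri([254.7,313.5],[374.4,206]))
# side depth cloud of stick bodies
hs=cv2.cvtColor(s["pixels"],cv2.COLOR_RGB2HSV)
m=cv2.inRange(hs,(105,100,20),(130,255,255))[278:300,240:258]; ys,xs=np.where(m); P=depthpts(s,np.c_[xs+240,ys+278]); print(P.min(0),P.max(0)); T=P[P[:,2]>.097]; print("top",len(T),T.mean(0),(T.min(0)+T.max(0))/2)
d=load("side",4); hd=cv2.cvtColor(d["pixels"],cv2.COLOR_RGB2HSV)
m=cv2.inRange(hd,(105,90,20),(130,255,255)); m[:140]=0;m[215:]=0;m[:,:230]=0;m[:,330:]=0
ys,xs=np.where(m);P=depthpts(d,np.c_[xs,ys]);r=P[:,:2]-[.6645,.0455]
ok=(np.hypot(*r.T)<.11)&(P[:,2]<.18);P=P[ok]
for n,w in (("near",P[:,1]<.03),("far",P[:,1]>.06)):
    Q=P[w]; 
    A=np.c_[2*Q[:,:2],np.ones(len(Q))];c=np.linalg.lstsq(A,(Q[:,:2]**2).sum(1),rcond=None)[0]
    print(n,len(Q),c[:2],np.sqrt(c[2]+c[:2]@c[:2]),np.degrees(np.arctan2(c[1]-.0455,c[0]-.6645)))
tt=load("top",4);print(onz(tt,np.array([[333,306]])/5+[185,115],.168))
st=state(); print(rel(np.degrees(st["eef_rot"][2]),np.array([.516,-.333,.2])-st["tool_pos"]))
E
```

```text
(array([ 0.5163, -0.331 ,  0.0937]), np.float64(0.0046)) (array([ 0.6077, -0.342 ,  0.092 ]), np.float64(0.0038)) (array([ 0.4322, -0.3142,  0.0902]), np.float64(0.0026)) (array([ 0.5174, -0.4354,  0.1097]), np.float64(0.0053))
[ 0.44931065 -1.01414175  0.09622454] [ 0.53252516 -0.32239111  0.90295925]
top 94 [ 0.51633456 -0.3524182   0.11789863] [ 0.49048482 -0.66826643  0.50010101]
near 112 [ 0.62120999 -0.01250185] 0.024175507402903366 -126.73603018422318
far 57 [0.71307653 0.10686037] 0.024590019867363803 51.63276314525364
[[ 0.62012283 -0.01266274  0.168     ]]
t 7.72 tcp [0.6654 0.0453 0.2955] rpy [ 1.7993e+02 -7.0000e-02  4.3990e+01] F [-0.12  0.79 -0.12] w 0.0851 q [-0.01  0.3   1.18 -0.    1.66  0.79]
[-37.02  16.84   9.55]
```

```bash
python3 -m crank '{"linear":[[-3,1.4,0],[-7,3.2,0],[-12,5.4,0],[-17,7.7,1],[-22,10,3],[-27,12.3,5],[-32,14.6,7],[-35.5,16.2,9],[-37,16.8,9.5],[-37,16.8,9.5],[-37,16.8,9.5]],"roll":[0.12,0.24,0.36,0.48,0.6,0.72,0.82,0.925,0.925,0.925,0.925]}' 0.45 && python3 - <<'E'
from h import *
s=state(); t=grab("top",5); d=grab("side",5); crop(d,195,225,315,325,6,"pics/c10.png"); crop(t,310,150,410,250,6,"pics/c11.png")
print(rel(np.degrees(s["eef_rot"][2]),np.array([.516,-.333,.06])-s["tool_pos"]))
E
```

```text
time_s: 9.1
tool_pos: [0.5164, -0.3316, 0.2001]
eef_rot: [-3.142, -0.001, -0.155]
contact_force: [-0.2, -0.3, -0.3]
gripper_width: 0.0614
t 9.1 tcp [ 0.5164 -0.3316  0.2001] rpy [-1.80e+02 -6.00e-02 -8.89e+00] F [-0.22 -0.3  -0.29] w 0.0614 q [-0.65  0.18  1.49  0.    1.47  1.07]
[-0.02  0.15 14.01]
```

View pics/c10.png

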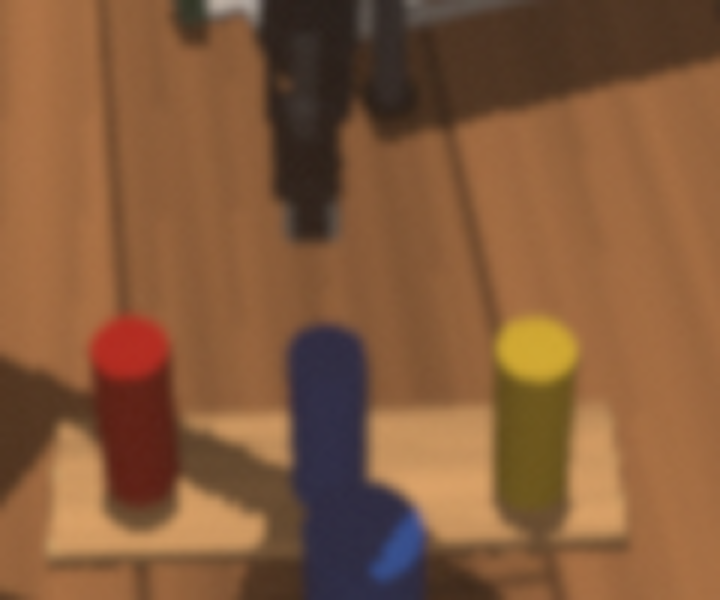

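View pics/c11.png

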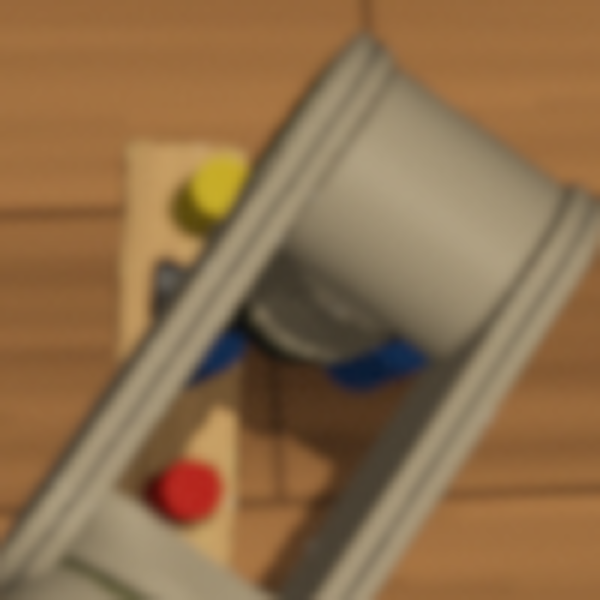

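Side crop: the fingers at (312,235) hang above the small blue stick (328,350), between red and yellow. Descending to grasp it.

```bash
python3 -m crank '{"linear":[[0,0.15,3],[0,0.15,7],[0,0.15,10],[0,0.15,12.5],[0,0.15,14],[0,0.15,14]],"roll":[0,0,0,0,0,0]}' && python3 -m crank '{"linear":[[0,0,0],[0,0,0],[0,0,0],[0,0,0],[0,0,0]],"roll":[0,0,0,0,0]}' -1 40 && python3 -m crank '{"linear":[[0,0,-2],[0,0,-5],[0,0,-10],[0,0,-15],[0,0,-20],[0,0,-20]],"roll":[0,0,0,0,0,0]}' && python3 - <<'E'
from h import *
s=state(); d=grab("side",6); crop(d,195,195,315,335,4,"pics/c12.png")
print(rel(np.degrees(s["eef_rot"][2]),np.array([.6205,-.0125,.30])-s["tool_pos"]))
E
```

```text
time_s: 9.95
tool_pos: [0.5151, -0.3331, 0.0585]
eef_rot: [-3.141, 0.002, -0.156]
contact_force: [-1.1, 0.5, 0.7]
gripper_width: 0.0616
time_s: 10.58
tool_pos: [0.5164, -0.3348, 0.0611]
eef_rot: [3.14, -0.003, -0.157]
contact_force: [-0.2, 1.3, 6.4]
gripper_width: 0.0351
time_s: 11.32
tool_pos: [0.5173, -0.3358, 0.267]
eef_rot: [3.136, -0.01, -0.157]
contact_force: [0.3, 0.1, -1.7]
gripper_width: 0.0352
t 11.32 tcp [ 0.5173 -0.3358  0.267 ] rpy [179.69  -0.55  -9.01] F [ 0.25  0.1  -1.71] w 0.0352 q [-0.66  0.15  1.4  -0.    1.58  1.07]
[  5.13 -33.55  -3.3 ]
```

View pics/c12.png

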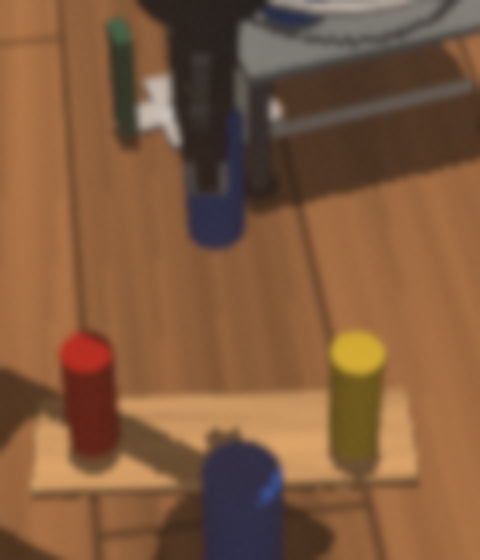

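```bash
python3 - <<'E'
from h import *
d=load("side",6)
hs=cv2.cvtColor(d["pixels"],cv2.COLOR_RGB2HSV)
m=cv2.inRange(hs,(105,90,20),(130,255,255))[242:254,236:262]
for row in (2,4,6):
    xs=np.where(m[row])[0]+236; u=(xs.min()+xs.max())/2; r=ray(d,[[u,242+row]])[0]; c=d["position"]
    p=c+r*((-.3358-c[1])/r[1]); print(xs.min(),xs.max(),p.round(4))
# fingertip
print(proj(d,[[.5173,-.3358,.267],[.5173,-.36,.267]]))
E
```

```text
Traceback (most recent call last):
ValueError: zero-size array to reduction operation minimum which has no identity
```

```bash
python3 - <<'E'
from h import *
d=load("side",6)
rgb=d["pixels"].astype(int); m=(rgb[...,2]>rgb[...,0]+15)
for row in (246,248,250,252):
    xs=np.where(m[row,235:265])[0]+235
    if not len(xs): continue
    u=(xs.min()+xs.max())/2; r=ray(d,[[u,row]])[0]; c=d["position"]
    p=c+r*((-.3358-c[1])/r[1]); print(row,xs.min(),xs.max(),p.round(4))
print(proj(d,[[.5173,-.3358,.267],[.5173,-.36,.267],[.5173,-.3358,.217]]))
E
```

```text
246 243 254 [ 0.5197 -0.3358  0.2369]
248 244 254 [ 0.5208 -0.3358  0.2301]
250 244 253 [ 0.5194 -0.3358  0.2236]
252 244 253 [ 0.5193 -0.3358  0.2168]
[[247.24886661 236.88265297]
 [248.49686867 244.02313759]
 [247.67394427 252.02798339]]
```

```bash
python3 -m crank '{"linear":[[0,-2,-2],[1,-6,-3.5],[1.5,-11,-4],[2.5,-16,-4],[3.2,-21,-4],[4,-26,-4],[4.7,-30,-4],[5,-32.5,-4],[5.1,-33.5,-4],[5.1,-33.5,-4],[5.1,-33.5,-4],[5.1,-33.5,-4]],"roll":[-0.13,-0.26,-0.39,-0.52,-0.65,-0.78,-0.91,-1.0,-1.047,-1.047,-1.047,-1.047]}' && python3 - <<'E'
from h import *
s=state(); d=grab("side",7); crop(d,215,100,335,220,5,"pics/c13.png")
print(rel(np.degrees(s["eef_rot"][2]),np.array([.620,-.014,.24])-s["tool_pos"]))
E
```

```text
time_s: 12.88
tool_pos: [0.6179, -0.0123, 0.2993]
eef_rot: [3.141, 0.0, 0.888]
contact_force: [0.6, -0.2, -1.8]
gripper_width: 0.0351
t 12.88 tcp [ 0.6179 -0.0123  0.2993] rpy [1.7999e+02 1.0000e-02 5.0860e+01] F [ 0.6  -0.19 -1.78] w 0.0351 q [-0.1   0.16  1.33 -0.    1.65  0.58]
[0.   0.27 5.93]
```

View pics/c13.png

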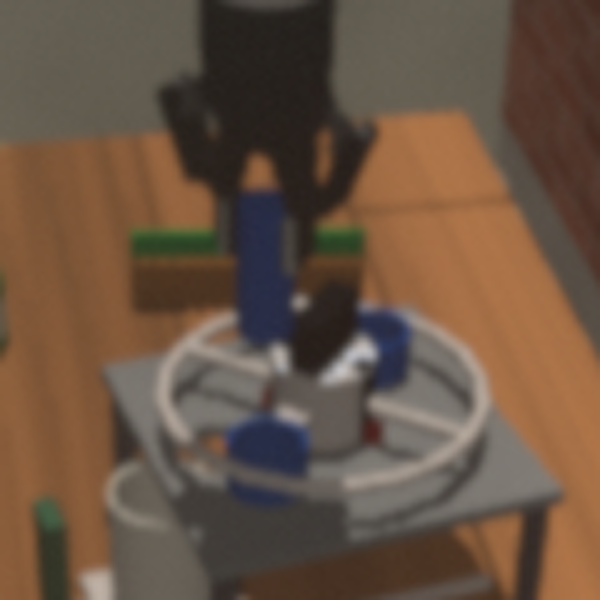

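```bash
python3 -m crank '{"linear":[[0,0.2,2],[0,0.27,4],[0,0.27,6],[0,0.27,6],[0,0.27,6]],"roll":[0,0,0,0,0]}' && python3 - <<'E'
from h import *
s=state(); d=grab("side",8); t=grab("top",8); crop(d,235,130,315,210,7,"pics/c14.png");crop(t,195,125,275,225,6,"pics/c15.png")
rgb=d["pixels"].astype(int); m=(rgb[...,2]>rgb[...,0]+12)
for row in (168,170,172,174,176,178,180):
    xs=np.where(m[row,250:280])[0]+250
    print(row,xs.min(),xs.max(),len(xs))
E
```

```text
time_s: 13.55
tool_pos: [0.6202, -0.0128, 0.2395]
eef_rot: [3.142, -0.0, 0.89]
contact_force: [0.8, 0.1, -0.8]
gripper_width: 0.0351
t 13.55 tcp [ 0.6202 -0.0128  0.2395] rpy [180.    -0.    50.99] F [ 0.83  0.05 -0.75] w 0.0351 q [-0.1   0.18  1.42 -0.    1.54  0.58]
168 264 271 8
170 264 271 8
172 264 272 9
174 264 273 10
176 264 273 10
178 264 273 10
180 264 273 10
```

View pics/c14.png

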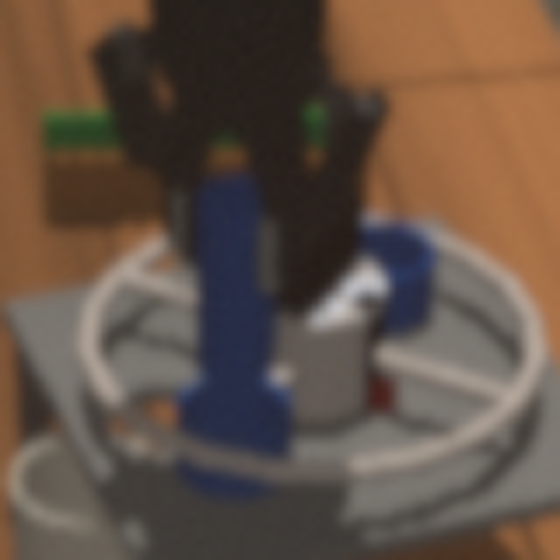

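View pics/c15.png

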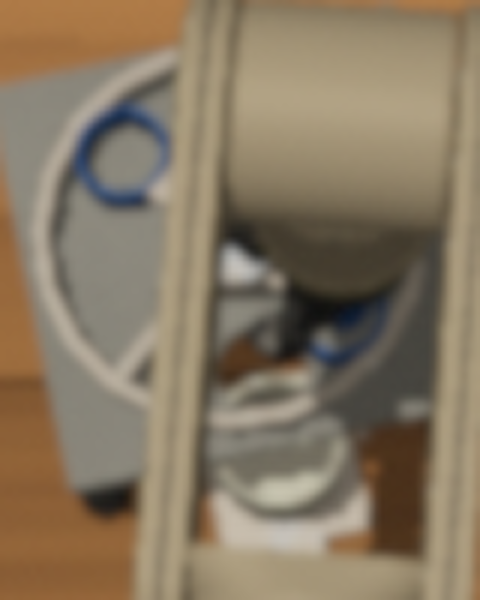

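Side crop: the stick (x≈236) is centred over the pocket (180–293). Lowering it in.

```bash
python3 -m crank '{"linear":[[0,0,1.5],[0,0,3],[0,0,4.2],[0,0,5.2],[0,0,5.6],[0,0,5.6],[0,0,5.6]],"roll":[0,0,0,0,0,0,0]}' && python3 - <<'E'
from h import *
s=state(); d=grab("side",9); crop(d,235,120,315,200,7,"pics/c16.png")
E
```

```text
time_s: 14.52
tool_pos: [0.6206, -0.0129, 0.184]
eef_rot: [3.141, -0.001, 0.89]
contact_force: [-0.4, 0.5, -0.5]
gripper_width: 0.0347
t 14.53 tcp [ 0.6206 -0.0129  0.184 ] rpy [ 1.7995e+02 -3.0000e-02  5.0980e+01] F [-0.44  0.54 -0.51] w 0.0347 q [-0.1   0.21  1.49 -0.    1.44  0.58]
```

View pics/c16.png

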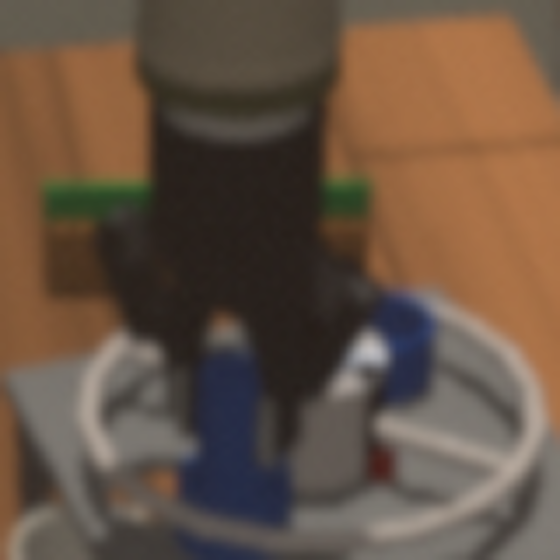

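```bash
python3 -m crank '{"linear":[[0,0,0.15],[0,0,0.3],[0,0,0.3]],"roll":[0,0,0]}' && python3 -m crank '{"linear":[[0,0,0],[0,0,0],[0,0,0],[0,0,0],[0,0,-2],[0,0,-5],[0,0,-9],[0,0,-12]],"roll":[0,0,0,0,0,0,0,0]}' 0.3 && python3 - <<'E'
from h import *
s=state(); d=grab("side",10); crop(d,215,140,335,240,6,"pics/c17.png")
hs=d["pixels"].astype(int);m=(hs[...,2]>hs[...,0]+12);ys,xs=np.where(m[145:190,255:285]);P=depthpts(d,np.c_[xs+255,ys+145]);k=(P[:,1]<.03)&(P[:,2]>.205)&(P[:,2]<.24);print("stick top",k.sum(),P[k].mean(0),P[k].max(0))
E
```

```text
time_s: 14.95
tool_pos: [0.6204, -0.0129, 0.1812]
eef_rot: [3.141, -0.001, 0.89]
contact_force: [-1.6, -0.4, 3.5]
gripper_width: 0.0352
time_s: 15.95
tool_pos: [0.6207, -0.0129, 0.3043]
eef_rot: [3.139, -0.002, 0.89]
contact_force: [-0.7, -0.2, -0.1]
gripper_width: 0.0554
t 15.95 tcp [ 0.6207 -0.0129  0.3043] rpy [ 1.7983e+02 -1.1000e-01  5.0980e+01] F [-0.68 -0.15 -0.07] w 0.0554 q [-0.1   0.17  1.32 -0.    1.65  0.58]
stick top 96 [ 0.62029968 -0.01767003  0.21721856] [0.63672721 0.00697695 0.22336257]
```

View pics/c17.png

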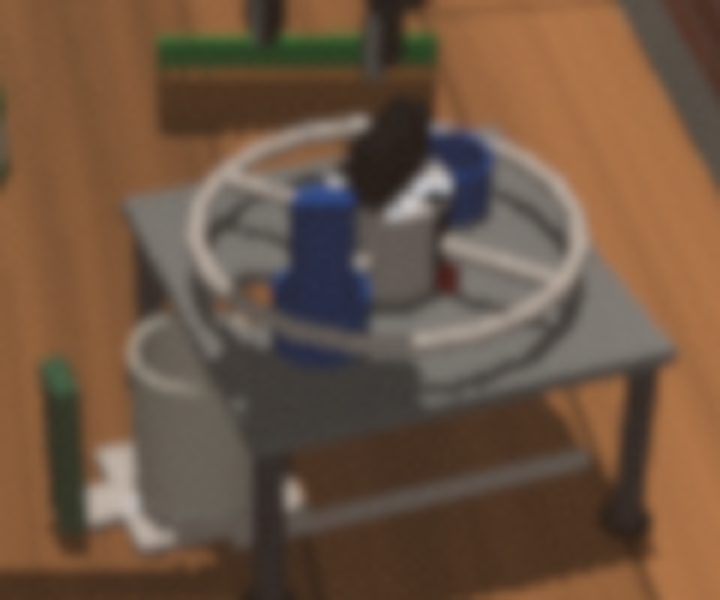

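The stick stands in the near pocket (c17 ~(322,270)), its top at 0.22 m, so it is on the plate, and it is released. Next comes the carriage.

```bash
python3 -m crank '{"linear":[[-1,-2,-1],[-3,-5,-1],[-6,-9,-1],[-8.5,-12.5,0],[-10.2,-15,2],[-10.6,-15.5,5],[-10.6,-15.5,9],[-10.6,-15.5,9]],"roll":[0,0.12,0.24,0.36,0.48,0.6,0.7,0.7]}' -1 && python3 - <<'E'
from h import *
s=state(); t=grab("top",11); crop(t,185,115,285,265,4,"pics/c18.png")
print(rel(np.degrees(s["eef_rot"][2]),np.array([.434,.0016,.07])-s["tool_pos"]))
E
```

```text
time_s: 17.0
tool_pos: [0.4311, 0.0026, 0.2084]
eef_rot: [-3.14, 0.004, 0.19]
contact_force: [-0.1, 0.3, -0.2]
gripper_width: 0.0002
t 17.0 tcp [0.4311 0.0026 0.2084] rpy [-179.92    0.25   10.91] F [-0.06  0.3  -0.21] w 0.0002 q [-0.11 -0.33  1.96 -0.    1.52  1.27]
[ 0.27  0.15 13.84]
```

View pics/c18.png

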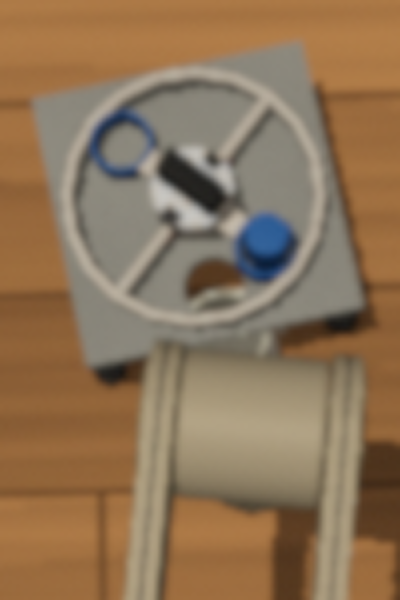

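Top crop: the wheel is seated, with the stick in the pocket at (265,245) beside the drop hole (215,280). Going down behind the post.

```bash
python3 -m crank '{"linear":[[0,0.1,3],[0,0.1,7],[0,0.1,11],[0,0.1,13.5],[0,0.1,13.8]],"roll":[0,0,0,0,0]}' && python3 -m crank '{"linear":[[1,0,0],[2,0,0],[3,0,0],[3.8,0,0],[4.6,0,0],[5.2,0,0],[5.8,0,0],[6.0,0,0],[6.0,0,0]],"roll":[0,0,0,0,0,0,0,0,0]}' && python3 - <<'E'
from h import *
s=state(); d=grab("side",12); crop(d,195,140,315,250,6,"pics/c19.png")
print(rel(10.9,np.array([.6645-.155*.982,.0455-.155*.189,.0])-s["tool_pos"]))
E
```

```text
time_s: 17.68
tool_pos: [0.4335, 0.0013, 0.0728]
eef_rot: [-3.141, 0.001, 0.192]
contact_force: [0.4, 0.3, 1.1]
gripper_width: 0.0001
time_s: 18.8
tool_pos: [0.4923, 0.0127, 0.0723]
eef_rot: [3.142, -0.0, 0.19]
contact_force: [-0.6, 0.0, -0.2]
gripper_width: 0.0004
t 18.8 tcp [0.4923 0.0127 0.0723] rpy [ 1.800e+02 -2.000e-02  1.087e+01] F [-0.63  0.05 -0.22] w 0.0004 q [-0.08 -0.02  1.95  0.    1.22  1.3 ]
[2.02 0.04 7.23]
```

View pics/c19.png

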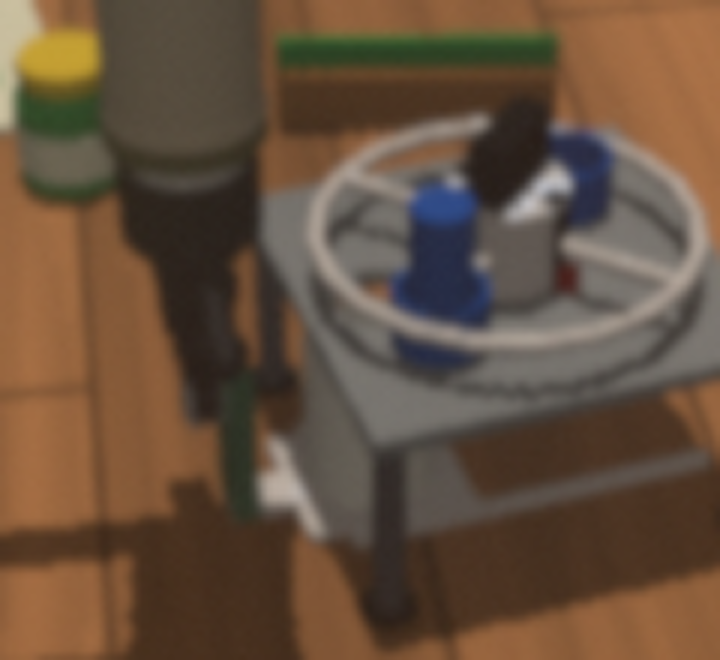

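The post has moved in almost all the way. I'll push in small steps until the force rises at the stop.

```bash
python3 -m crank '{"linear":[[0.2,0,0],[0.4,0,0],[0.4,0,0]],"roll":[0,0,0]}' && python3 -m crank '{"linear":[[0.15,0,0],[0.3,0,0],[0.3,0,0]],"roll":[0,0,0]}'
```

```text
time_s: 19.23
tool_pos: [0.4962, 0.0135, 0.0723]
eef_rot: [3.142, -0.0, 0.19]
contact_force: [-0.9, -0.4, -0.3]
gripper_width: -0.0001
time_s: 19.6
tool_pos: [0.4982, 0.0139, 0.0722]
eef_rot: [-3.142, 0.002, 0.19]
contact_force: [-7.1, -1.7, 4.9]
gripper_width: 0.0001
```

```bash
python3 -m crank '{"linear":[[0.15,0,0],[0.2,0,0],[0.2,0,0]],"roll":[0,0,0]}' && python3 -m crank '{"linear":[[-0.5,0,0],[-2,0,0],[-4,0,-3],[-5,0,-8],[-5,0,-14],[-5,0,-20],[-5,0,-20]],"roll":[0,0,0,0,0,0,0]}' && python3 - <<'E'
from h import *
s=state(); d=grab("side",13); t=grab("top",13); crop(d,195,140,315,250,6,"pics/c20.png"); crop(t,185,115,285,265,4,"pics/c21.png")
ht=cv2.cvtColor(t["pixels"],cv2.COLOR_RGB2HSV);m=cv2.inRange(ht,(35,80,30),(90,255,255));m[:195]=0;m[245:]=0;m[:,:215]=0;m[:,270:]=0
M=cv2.moments(m,True);print(M["m00"]); 
if M["m00"]: p=onz(t,[[M["m10"]/M["m00"],M["m01"]/M["m00"]]],.107)[0]; print(p,np.hypot(*(p[:2]-[.6645,.0455])))
E
```

```text
time_s: 19.98
tool_pos: [0.4982, 0.0139, 0.0721]
eef_rot: [-3.141, 0.007, 0.19]
contact_force: [-19.7, -4.4, 15.2]
gripper_width: -0.0002
time_s: 20.85
tool_pos: [0.4551, 0.0047, 0.2788]
eef_rot: [3.138, -0.011, 0.19]
contact_force: [-0.2, -0.6, -0.5]
gripper_width: 0.0
t 20.85 tcp [0.4551 0.0047 0.2788] rpy [179.81  -0.66  10.88] F [-0.2  -0.63 -0.52] w 0.0 q [-0.1  -0.3   1.81  0.    1.62  1.28]
0.0
```

View pics/c20.png

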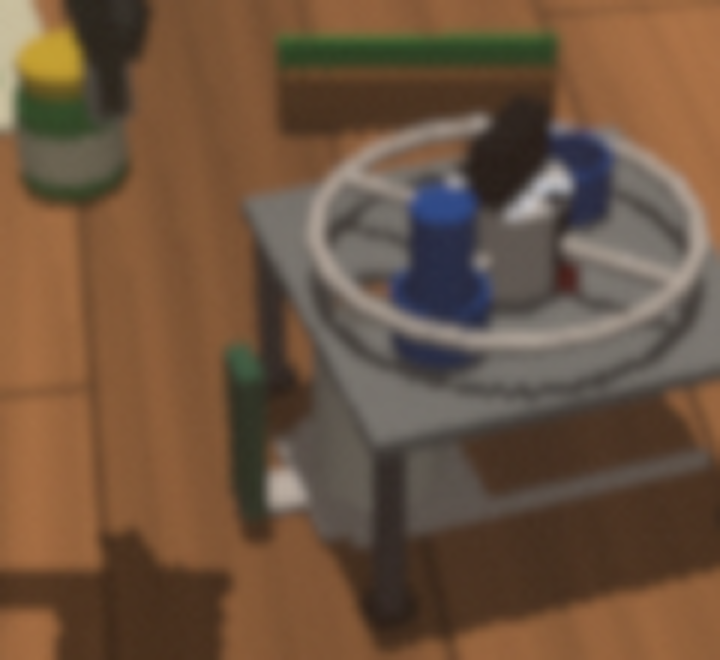

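View pics/c21.png

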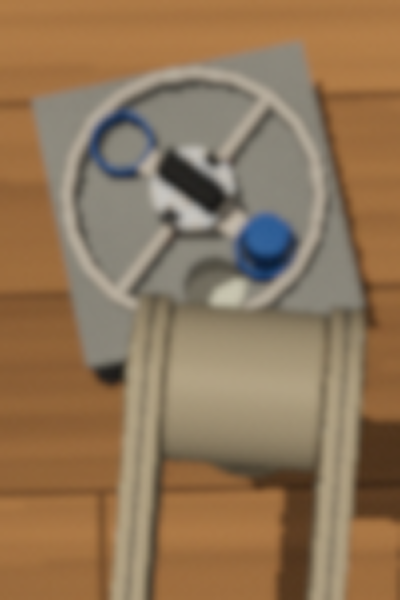

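The carriage sat at its stop (20 N with no further motion), and the pot shows under the hole at c21 (225,290). Now to grip the wheel bar.

```bash
python3 -m crank '{"linear":[[1,0,-1],[4,0,-1.5],[8,0,-1.5],[12,0,-1.5],[16,0,-1.5],[19.5,0,-1.5],[21.2,0,-1.5],[21.2,0,-1.5],[21.2,0,-1.5]],"roll":[-0.1,-0.2,-0.3,-0.4,-0.5,-0.6,-0.7,-0.7,-0.7]}' 0.6 && python3 - <<'E'
from h import *
s=state()
print(rel(np.degrees(s["eef_rot"][2]),np.array([.665,.046,.202])-s["tool_pos"]))
E
```

```text
time_s: 22.08
tool_pos: [0.6591, 0.0449, 0.2856]
eef_rot: [-3.14, 0.002, 0.888]
contact_force: [0.5, 0.2, 0.7]
gripper_width: 0.0682
t 22.07 tcp [0.6591 0.0449 0.2856] rpy [-1.7988e+02  1.0000e-01  5.0870e+01] F [0.49 0.2  0.68] w 0.0682 q [-0.01  0.28  1.22 -0.    1.64  0.67]
[0.46 0.39 8.36]
```

```bash
python3 -m crank '{"linear":[[0.4,0.3,2],[0.5,0.4,5],[0.5,0.4,7.5],[0.5,0.4,8.3],[0.5,0.4,8.3]],"roll":[0,0,0,0,0]}' && python3 -m crank '{"linear":[[0,0,0],[0,0,0],[0,0,0],[0,0,0],[0,0,0]],"roll":[0,0,0,0,0]}' -0.39 20 && python3 -m crank '{"linear":[[0,0,0],[0,0,0],[0,0,0],[0,0,0],[0,0,0],[0,0,0],[0,0,0],[0,0,0],[0,0,0],[0,0,0],[0,0,0],[0,0,0],[0,0,0]],"roll":[0.06,0.12,0.18,0.24,0.3,0.36,0.42,0.48,0.54,0.6,0.66,0.72,0.72]}' && python3 - <<'E'
from h import *
s=state(); d=grab("side",14); crop(d,215,120,335,220,6,"pics/c22.png")
E
```

```text
time_s: 22.7
tool_pos: [0.6657, 0.0463, 0.2035]
eef_rot: [-3.141, 0.001, 0.889]
contact_force: [-0.2, -0.6, -0.2]
gripper_width: 0.0683
time_s: 23.32
tool_pos: [0.6663, 0.0464, 0.2044]
eef_rot: [3.142, -0.0, 0.89]
contact_force: [0.1, -0.0, 0.5]
gripper_width: 0.026
time_s: 24.95
tool_pos: [0.6659, 0.0471, 0.2044]
eef_rot: [-3.141, 0.001, 0.171]
contact_force: [-2.9, 2.9, 2.2]
gripper_width: 0.026
t 24.95 tcp [0.6659 0.0471 0.2044] rpy [-1.7994e+02  3.0000e-02  9.7800e+00] F [-2.87  2.91  2.17] w 0.026 q [-0.01  0.33  1.31  0.    1.5   1.39]
```

View pics/c22.png

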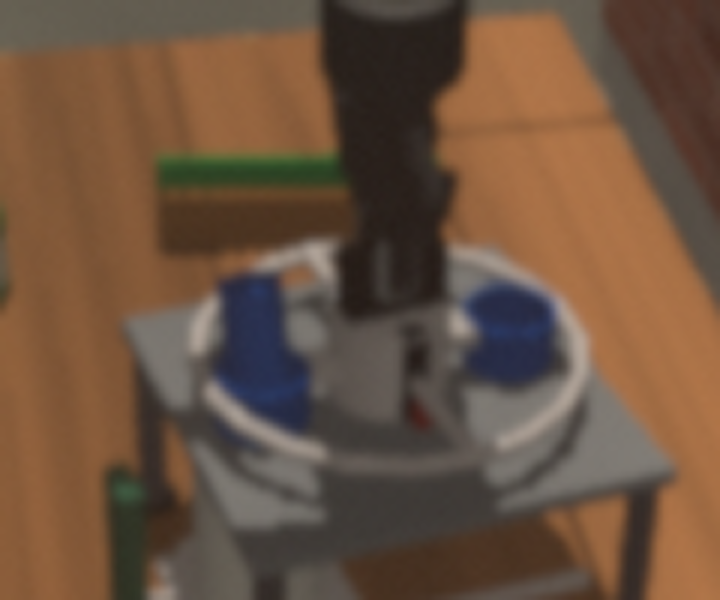

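The wheel turned but lags the gripper, and the stick is still up (c22 ~(258,330)), so I keep turning.

```bash
python3 -m crank '{"linear":[[0,0,0],[0,0,0],[0,0,0],[0,0,0]],"roll":[0.05,0.1,0.12,0.12]}' && python3 - <<'E'
from h import *
s=state(); d=grab("side",15); crop(d,215,120,335,220,6,"pics/c23.png")
rgb=d["pixels"].astype(int);m=rgb[...,2]>rgb[...,0]+12;ys,xs=np.where(m[150:205,240:320]);P=depthpts(d,np.c_[xs+240,ys+150])
for n,w in (("left",P[:,0]<.64),("right",P[:,0]>.69)):
    Q=P[w&(P[:,2]>.135)&(P[:,2]<.163)]
    A=np.c_[2*Q[:,:2],np.ones(len(Q))];c=np.linalg.lstsq(A,(Q[:,:2]**2).sum(1),rcond=None)[0]
    print(n,len(Q),c[:2],np.sqrt(c[2]+c[:2]@c[:2]),np.degrees(np.arctan2(c[1]-.046,c[0]-.6655)))
E
```

```text
time_s: 25.5
tool_pos: [0.6662, 0.0469, 0.2045]
eef_rot: [-3.141, 0.0, 0.052]
contact_force: [-3.6, 2.4, 3.2]
gripper_width: 0.0261
t 25.5 tcp [0.6662 0.0469 0.2045] rpy [-179.96    0.      2.95] F [-3.56  2.41  3.21] w 0.0261 q [-0.01  0.33  1.31  0.    1.5   1.51]
left 116 [0.59377699 0.03427988] 0.0246387835731251 -170.71943196181488
right 165 [0.74315977 0.05807861] 0.02499886173701118 8.840518311076808
```

View pics/c23.png

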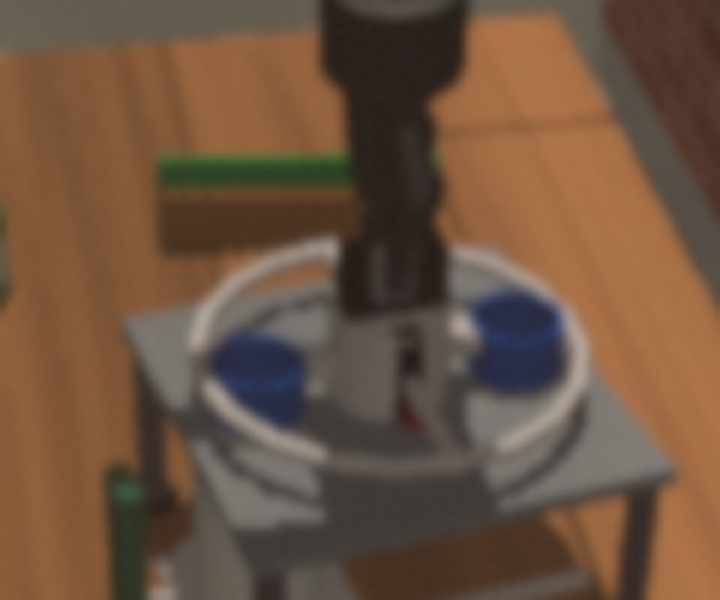

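The stick has dropped through, and the pocket is at about -171° against the hole's -169°. Release, retreat, check.

```bash
python3 -m crank '{"linear":[[0,0,0],[0,0,0],[0,0,0],[0,0,0],[0,0,-2],[0,0,-5],[0,0,-9],[0,0,-10]],"roll":[0,0,0,0,0,0,0,0]}' 0.6 && python3 -m crank '{"linear":[[0,-2,-1],[0,-5,-1],[0,-10,-1],[0,-15,-1],[0,-19,-1],[0,-22,-1],[0,-22,-1],[0,-22,-1],[0,-22,-1]],"roll":[0,0,0,0,0,0,0,0,0]}' && python3 - <<'E'
from h import *
s=state(); d=grab("side",16); t=grab("top",16); crop(d,195,140,335,240,5,"pics/c24.png"); crop(t,185,115,285,235,5,"pics/c25.png")
rgb=d["pixels"].astype(int);m=rgb[...,2]>rgb[...,0]+12;ys,xs=np.where(m[150:205,240:320]);P=depthpts(d,np.c_[xs+240,ys+150])
for n,w in (("left",P[:,0]<.64),("right",P[:,0]>.69)):
    Q=P[w&(P[:,2]>.135)&(P[:,2]<.163)]
    A=np.c_[2*Q[:,:2],np.ones(len(Q))];c=np.linalg.lstsq(A,(Q[:,:2]**2).sum(1),rcond=None)[0]
    print(n,c[:2],np.degrees(np.arctan2(c[1]-.046,c[0]-.6655)))
ys,xs=np.mgrid[140:215,230:330]; uv=np.c_[xs.ravel(),ys.ravel()]
P=depthpts(d,uv); r=np.hypot(P[:,0]-.6645,P[:,1]-.0455); k=(r>.105)&(r<.117)&(P[:,2]>.14)&(P[:,2]<.26);Q=P[k]
A=np.c_[Q[:,:2]-[.6645,.0455],np.ones(len(Q))]; print("rim",np.linalg.lstsq(A,Q[:,2],rcond=None)[0].round(4))
ht=cv2.cvtColor(t["pixels"],cv2.COLOR_RGB2HSV);m=cv2.inRange(ht,(35,80,30),(90,255,255));m[:195]=0;m[245:]=0;m[:,:215]=0;m[:,270:]=0
M=cv2.moments(m,True)
if M["m00"]: p=onz(t,[[M["m10"]/M["m00"],M["m01"]/M["m00"]]],.107)[0]; print("post",p,np.hypot(*(p[:2]-[.6645,.0455])))
print("floor-ish depth at hole",depthpts(t,[[238,185],[239,183],[237,183]]).round(3))
E
```

```text
time_s: 26.55
tool_pos: [0.6679, 0.0463, 0.3103]
eef_rot: [3.141, -0.008, 0.05]
contact_force: [0.7, 0.7, -0.2]
gripper_width: 0.0683
time_s: 27.68
tool_pos: [0.6554, 0.2652, 0.3141]
eef_rot: [3.141, 0.0, 0.049]
contact_force: [-0.4, -0.6, -0.9]
gripper_width: 0.0681
t 27.68 tcp [0.6554 0.2652 0.3141] rpy [1.7998e+02 2.0000e-02 2.7900e+00] F [-0.4  -0.58 -0.93] w 0.0681 q [ 0.31  0.42  1.   -0.    1.72  1.83]
left [0.5917585  0.03636959] -172.55945747555504
right [0.74312277 0.05855152] 9.185162429209631
rim [0.0026 0.0019 0.1618]
post [0.51003541 0.01715658 0.107     ] 0.15704348933005144
floor-ish depth at hole [[0.603 0.035 0.101]
 [0.625 0.033 0.013]
 [0.625 0.041 0.011]]
```

View pics/c24.png

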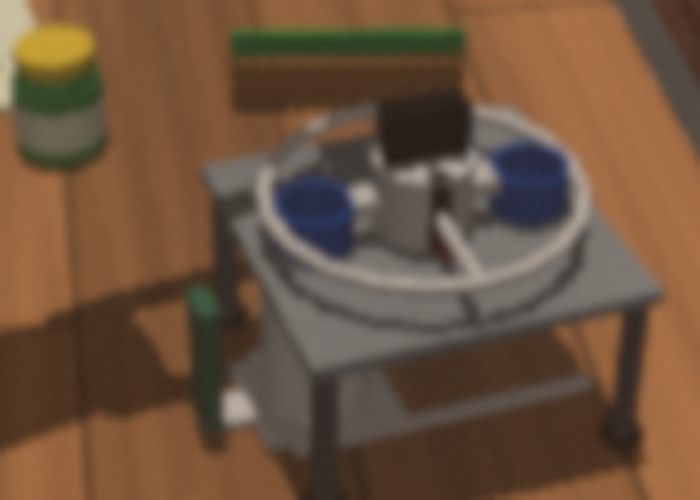

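View pics/c25.png

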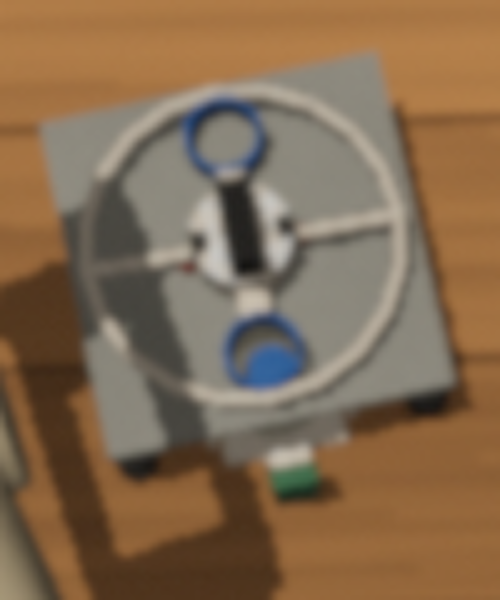

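Top crop: the pocket (265,353) sits over the hole, and the blue stick (272,370) stands in the pot with its top at z≈0.10 m. The wheel is seated (rim plane 0.162 m, level) and the post is 157 mm from the axis. The gripper is clear, so I'm handing in.

```bash
python3 - <<'E'
from plant import finish_job
print(finish_job())
E
```

```text
the job is handed in; nothing more can be done
None
```

The job is done and handed in at about 28 s, and every visual check I made before hand-in passed. The hand-in itself reports no verdict.

- **Wheel seating:** I turned the wheel about 95° clockwise with the fingers loose around its bar. It dropped about 15 mm over the key bar and stayed level.
- **Blue stick:** I took the smaller blue stick, the one on the board, and not the larger one beside it. I stood it in the pocket nearest the robot, on the plate beside the drop hole, and let go.
- **Carriage:** I pushed the post until it stopped (20 N with no further movement). The post then measured 157 mm from the axis, where 155 mm is fully in.
- **Drop:** I turned the wheel with the key about 42° more, and the stick fell into the pot.

**Last checks:**
- **Wheel:** it is seated and level. The pocket is at about -171° to -173° by the side view, against -169° for the hole, so a few millimetres off.
- **Stick:** it stands in the pot with its top at about 0.10 m.
- **Gripper:** it is well clear of everything.
- **Other items:** I did not measure the jar, squeegee, yellow and red sticks again at the end. The jar and squeegee looked unmoved in the last side picture. The yellow and red sticks were last seen in place after the grasp.

The two cameras disagreed by about 5–10 mm on the stick positions. I aimed between the two views, and the stick went into the pocket without touching the sides.

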